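# Pick the press that matches the coffee filter out of the crowded bin

### The arm

A 6-joint arm with a two-finger parallel gripper is mounted at the origin on the work surface. World frame = base frame: x ahead of the robot, y to its left, z up, the work surface at z = 0. Lengths are in m, angles in degrees, forces in N, time in s.
With the tool pointing down it reaches from about 0.3 to 0.75 m from the base axis. Payload 8.5 kg.
Tool frame: the origin (TCP) lies midway between the tips of the shut fingers; the grasp point (between the pads) lies 19 mm behind it; z points along the fingers, y is the line along which they close (so a half turn about z gives the same grasp; the last joint's range is limited). The gripper opens to 88 mm and grips with 3 to 60 N. Pads are 18 mm wide; open, the fingers measure 123 mm over their backs; the gripper's body (75 mm by 187 mm) begins 45 mm behind the grasp point.
Start: joints at [60.258, 21.807, 74.336, -0, 83.858, -12.336], TCP at [0.165, 0.525, 0.239] pointing down, gripper open.
Joint ranges: [-178.18, 178.18], [-50.72, 133.34], [12.68, 142.11], [-81.47, 261.47], [9.98, 163.14], [-165.26, 165.26]. Speed limits (degrees/s): [136.94, 136.94, 180, 180, 180, 180].

### API

Orientations are given as [roll, pitch, yaw] about the fixed x, y, z axes, in that order (R = Rz(yaw) Ry(pitch) Rx(roll)).
In Python, from station import robot gives the robot as it stands.
- The arm moves only by the tool move_arm, never from a script. Its argument "steps" is a list of rows, each a list of 3 entries, a list of its own where there are three numbers: the turn, a rotation vector about the world's x, y, z in rad, then the shift along the world's x, y, z in mm, then the opening, from -1 (shut) to 1 (fully open), so that 0 is half open. In form: [[[rx, ry, rz], [tx, ty, tz], claw], ...]. A call has 1 to 5 rows; each row is the pose to reach, as a shift and turn from the pose commanded when the call began; what a row does not reach only later rows make up. A row lasts 1/8 s, in which the tool goes at most 62.5 mm and 10.7 degrees, less where a joint would pass 70% of its speed; a pose out of reach is approached as far as the arm can. A call with a gripper value outside its range is refused whole. The fingers move at their own pace and stop on an object; "force" is the grip in N (left out, the last holds). Time passes only in rows, so rows that repeat a pose let the fingers close. It gives the time, the measured TCP pose, the force, the opening and the grip force at its end, in the units of the state.
- robot.observe(): the state, without advancing time (a new reading comes with each control period).
- robot.grab_frame(name): name is "scene" or "top" or "wrist"; returns a dict with "image" (400x640x3 uint8, red, green, blue), "mtx" (3x3 intrinsics, pixels), "k1" (the pictures are not rectified: a ray, as slopes to the right and down, at radius r is drawn at 1 + k1 r^2 times it, then the intrinsics apply), "R" (3x3) and "t" (3): a world point X has camera coordinates R X + t. Camera axes: x right, y down, z forward; pixel columns grow to the right and rows downward; lengths in m; the calibration is good to about 2 mm. A picture is of the moment at which its call begins. There is no depth.
- robot.hand_in(): hands the job in; it is judged then, once.
Trained networks look in the newest picture that a camera, given by its name, has taken for a name from the list of things; names that differ only in an ending like _2 or _b are one class to them, and where a whole thing is asked for, a point or a joint stands for the part that bears it (a point fixed in the world has none). Each returns a list of dicts, best first, with "confidence" (0 to 1); they miss things now and then, are a little off and sometimes report something else, mostly with a low value. They report only what shows in the picture. A call takes as long as a camera call.
- robot.find_in(camera, query): "bbox" ([centre column, centre row, width, height] in pixels, round what is visible of it).
The state is a dict: "time_s": time; "qpos": joint angles; "joint_vel": joint speeds; "tau": joint torques, N m; "tcp_pos": TCP position; "tcp_rot": TCP orientation; "force": force on the tool from outside, world axes, zero at the start; "ft_torque": the same for the moment, N m; "grip_width": finger opening in m; "finger_force": force on a finger pad.
Only numpy, scipy, OpenCV 4.12 (cv2) and the standard library are available. Lean on these libraries where they do the work, as an engineer would, in place of code of your own. Each camera call takes 0.05 s, during which the arm holds its last target. There are 200 camera calls.

### The job

One of the two steel coffee filters stands on the drip tray, ready for the next brew. Pick the press that belongs to it (small press for the small filter, large press for the large one) out of the crowded bin, from under the wire shelf, lower it into that filter without dropping it, and leave it flat on the filter's floor with the stem upright. Both filters stay where they stand, everything else in the bin stays in the bin, and the carafe, mug and funnel are left alone.

Things in the scene. Friction and masses are not known exactly. Their poses are not given: they have to be found in the camera images.
- bin: Open plywood bin fixed to the counter, 210 mm (its x) by 310 mm (its y), 45 mm high, wall and floor 5 mm thick; origin at the centre of its underside, x pointing away from the robot, z up. A steel wire shelf stands over its back half. The presses stand upright under the shelf, 8 to 26 mm behind its front bar.
- shelf_front (a point): Middle of the wire shelf's front bar, 210 mm above the counter, axes as the bin's. Bars 8 mm thick, 380 mm long, run along y here and 58 and 116 mm further back; 10 mm side bars at y = +-190 mm, two posts at the back corners; open towards the robot. A gripper pointing straight down does not fit through: lean it about 30 to 40 degrees and reach in below this bar from the robot's side.
- press_small: Small steel press: a flat perforated disc 46 mm across and 5 mm thick with an upright round stem 12 mm thick in its centre, 78 mm high in all, about 90 g; stands disc down on the bin floor. Origin at the centre of the disc's underside, z up along the stem.
- press_large: Large steel press: the same with a disc 64 mm across (5 mm thick; stem 12 mm thick, 78 mm high in all). Origin at the centre of the disc's underside, z up along the stem.
- filter_small: Small steel filter cup, loose, open at the top: outside 62 mm, inside 56 mm across, 40 mm high, floor 5 mm thick, foot flange 80 mm across; about 160 g. Origin at the centre of its underside, z up.
- filter_large: Large steel filter cup, loose, open at the top: outside 82 mm, inside 76 mm across, 40 mm high, floor 5 mm thick, foot flange 100 mm across; about 160 g. Origin at the centre of its underside, z up.
- tray: Fixed grey plastic drip tray, 120 by 130 mm, 20 mm high, with slots in its flat top and a pull bar in front; one filter stands on it. Origin at the centre of its underside.
- rest: Fixed round white ceramic lid rest, 112 mm across, 20 mm high, flat top; the other filter is parked on it. Origin at the centre of its underside.
- lid: Steel filter lid, 68 mm across, 27 mm high with its knob, lying in the bin. Origin at the centre of its underside.
- scoop: Steel coffee scoop, 140 mm long, 16 mm high, lying along the bin's y at its front. Origin on its underside, 34 mm from the middle of its bowl.
- tin_a: Small white ceramic jar with steel cap, 34 mm across, 40 mm high, at the back of the bin. Origin at the centre of its underside.
- tin_b: Small white ceramic jar with steel cap, 34 mm across, 30 mm high, at the back of the bin. Origin at the centre of its underside.
- fitting: Small brass tap fitting, 22 mm across at its foot, 30 mm high, standing at the back of the bin. Origin at the centre of its underside.
- carafe: Empty glass carafe with a black twist cap, 90 mm across, 190 mm high, standing on the counter to one side of the bin. Origin at the centre of its underside.
- mug: Steel mug with a handle, 80 mm across, 85 mm high, on the counter. Origin at the centre of its underside.
- funnel: Yellow plastic funnel standing mouth down, 100 mm across, 90 mm high, on the counter. Origin at the centre of its underside.

How it is judged (in metres and radians):
On the way, in this order (a step that is already met when the one before it is completed fails the run):
1. the press that matches the filter on the drip tray is lifted clear of the bin (((horizontal distance between filter_small and tray below 0.05 m and height (world z) of press_small above 0.068 m) or (horizontal distance between filter_large and tray below 0.05 m and height (world z) of press_large above 0.068 m))), for 0.1 s.
2. still in the fingers, it is lowered into that filter to within 20 mm of the filter's floor (((horizontal distance between filter_small and tray below 0.05 m and horizontal distance between press_small and filter_small below 0.014 m and z of press_small in the frame of filter_small below 0.025 m and contact force between the fingers and press_small above 0.3 N) or (horizontal distance between filter_large and tray below 0.05 m and horizontal distance between press_large and filter_large below 0.014 m and z of press_large in the frame of filter_large below 0.025 m and contact force between the fingers and press_large above 0.3 N))), for 0.02 s.
At the end, for the whole second after the job is handed in: The press matching the filter on the tray lies flat on its floor (2-9 mm above its underside, 12 mm off centre, 0.1 rad), released, at rest. Filters upright within 50 mm of tray and rest centres. Other bin things in the bin, below 60 mm. Carafe, mug, funnel moved under 40 mm, tilt under 0.2 (((horizontal distance between filter_small and tray below 0.05 m and height (world z) of filter_small between 0.016 and 0.026 m and angle between each of filter_small, filter_large, press_small's own z axis and vertical below 0.1 rad and horizontal distance between filter_large and rest below 0.05 m and height (world z) of filter_large between 0.016 and 0.026 m and horizontal distance between press_small and filter_small below 0.012 m and z of press_small in the frame of filter_small between 0.002 and 0.009 m and linear speed of each of press_small, filter_small below 0.02 m/s and x of press_large in the frame of bin between -0.105 and 0.105 m and y of press_large in the frame of bin between -0.155 and 0.155 m and height (world z) of press_large below 0.06 m) or (horizontal distance between filter_large and tray below 0.05 m and height (world z) of filter_large between 0.016 and 0.026 m and angle between each of filter_large, filter_small, press_large's own z axis and vertical below 0.1 rad and horizontal distance between filter_small and rest below 0.05 m and height (world z) of filter_small between 0.016 and 0.026 m and horizontal distance between press_large and filter_large below 0.012 m and z of press_large in the frame of filter_large between 0.002 and 0.009 m and linear speed of each of press_large, filter_large below 0.02 m/s and x of press_small in the frame of bin between -0.105 and 0.105 m and y of press_small in the frame of bin between -0.155 and 0.155 m and height (world z) of press_small below 0.06 m)) and x of lid in the frame of bin between -0.105 and 0.105 m and y of lid in the frame of bin between -0.155 and 0.155 m and height (world z) of each of lid, scoop, tin_a, tin_b, fitting below 0.06 m and x of scoop in the frame of bin between -0.105 and 0.105 m and y of scoop in the frame of bin between -0.155 and 0.155 m and x of tin_a in the frame of bin between -0.105 and 0.105 m and y of tin_a in the frame of bin between -0.155 and 0.155 m and x of tin_b in the frame of bin between -0.105 and 0.105 m and y of tin_b in the frame of bin between -0.155 and 0.155 m and x of fitting in the frame of bin between -0.105 and 0.105 m and y of fitting in the frame of bin between -0.155 and 0.155 m and distance of each of carafe, mug, funnel from where it was at the start of the episode below 0.04 m and angle between each of carafe, mug, funnel's own z axis and vertical below 0.2 rad); the robot touches nothing.
It fails at once if a filter is shoved more than 40 mm or tipped over (distance of any of filter_small, filter_large from where it was at the start of the episode above 0.04 m or angle between any of filter_small, filter_large's own z axis and vertical above 0.5 rad).
It fails at once if the carafe, mug or funnel is pushed more than 50 mm or tipped (distance of any of carafe, mug, funnel from where it was at the start of the episode above 0.05 m or angle between any of carafe, mug, funnel's own z axis and vertical above 0.5 rad).
It also fails if it takes over 42 s, if anything falls off the work surface, if the arm or the gripper's body presses on something with over 40 N, if the wrist force passes 120 N, or if a joint passes its speed limit or range.

## Working session

There is one attempt and no reset: what is moved stays moved. The work goes in short steps, Python scripts to look and compute and a tool call to move; the robot and the scene stay as the last step left them, time stands still between calls to the robot, and variables do not carry over. Pictures are saved under pics/ and viewed, at most 12 in all, crops included, and the job is handed in when it is done.

Besides the shell and the picture viewer there is one more tool, called after "Request:" by a JSON object that holds its "fn" and its "kwargs", one argument or row to a line. move_arm: Moves the arm, as the interface text tells. Its arguments: {"type":"object","properties":{"steps":{"type":"array"},"force":{"type":"number"}},"required":["steps"]}

```bash
mkdir -p pics; cat > h.py <<'E'
import numpy as np, cv2
from station import robot
def K(f): return np.array(f["mtx"],float), np.array([f["k1"],0,0,0,0],float), np.array(f["R"],float), np.array(f["t"],float)
def proj(f,X):
    k,d,R,t=K(f); return cv2.projectPoints(np.array(X,float).reshape(-1,3),cv2.Rodrigues(R)[0],t,k,d)[0].reshape(-1,2)
def ray(f,px):
    k,d,R,t=K(f); u=cv2.undistortPoints(np.array(px,float).reshape(-1,1,2),k,d).reshape(-1,2)
    return -R.T@t, np.c_[u,np.ones(len(u))]@R
def atz(f,px,z):
    c,d=ray(f,px); return c+d*((z-c[2])/d[:,2])[:,None]
def save(f,n): cv2.imwrite("pics/"+n,f["image"][:,:,::-1])
E
cat > a.py <<'E'
from h import *
np.set_printoptions(precision=3,suppress=True)
for c in ["scene","top"]:
    f=robot.grab_frame(c); save(f,c+"0.png"); print(c,"cam",ray(f,[[320,200]])[0], f["k1"])
    for n,z in [("bin",.045),("press_small",.078),("press_large",.078),("filter_small",.04),("filter_large",.04),("tray",.02),("rest",.02),("carafe",.1),("mug",.04),("funnel",.04),("lid",.02),("scoop",.01)]:
        for r in robot.find_in(c,n)[:2]: print(n,round(r["confidence"],2),np.round(r["bbox"]),atz(f,[r["bbox"][:2]],z)[0])
s=robot.observe(); print(s["tcp_pos"],s["tcp_rot"],s["time_s"],s["grip_width"])
E
python3 a.py
```

```text
scene cam [1.414 0.126 0.842] -0.017383257856857993
bin 0.9 [321. 239. 151. 112.] [ 0.639 -0.046  0.045]
bin 0.51 [299. 245.  19.  15.] [ 0.676 -0.106  0.045]
press_small 0.64 [354. 251.  14.  26.] [0.693 0.062 0.078]
press_small 0.33 [427. 219.  50.  28.] [0.51  0.26  0.078]
press_large 0.75 [325. 242.  18.  24.] [ 0.679 -0.026  0.078]
press_large 0.5 [322. 236. 155. 109.] [ 0.656 -0.039  0.078]
filter_small 0.68 [274. 186.  17.  17.] [ 0.412 -0.273  0.04 ]
tray 0.71 [427. 219.  44.  26.] [0.441 0.27  0.02 ]
tray 0.36 [273. 187.  17.  18.] [ 0.389 -0.286  0.02 ]
rest 0.75 [271. 194.  30.  18.] [ 0.431 -0.281  0.02 ]
rest 0.74 [466. 270.  38.  36.] [0.642 0.381 0.02 ]
carafe 0.86 [207. 182.  33.  52.] [ 0.514 -0.473  0.1  ]
mug 0.64 [347. 264.  18.  12.] [0.713 0.046 0.04 ]
mug 0.58 [204. 233.  40.  37.] [ 0.692 -0.406  0.04 ]
funnel 0.81 [466. 269.  39.  33.] [0.656 0.375 0.04 ]
funnel 0.43 [427. 219.  46.  27.] [0.466 0.267 0.04 ]
lid 0.71 [302. 245.  23.  15.] [ 0.653 -0.104  0.02 ]
lid 0.7 [270. 192.  30.  16.] [ 0.422 -0.286  0.02 ]
scoop 0.56 [324. 227.  42.  10.] [ 0.547 -0.058  0.01 ]
top cam [ 0.448 -0.06   1.464] -0.03187956895040707
bin 0.75 [311. 169. 128.  77.] [ 0.648 -0.042  0.045]
press_small 0.56 [282. 173.  11.  11.] [0.63  0.058 0.078]
press_large 0.51 [308. 179.  18.  14.] [ 0.611 -0.031  0.078]
filter_small 0.66 [382. 242.  21.  17.] [ 0.397 -0.291  0.04 ]
filter_large 0.95 [226. 232.  31.  28.] [0.426 0.254 0.04 ]
tray 0.65 [224. 234.  42.  41.] [0.418 0.264 0.02 ]
rest 0.7 [383. 238.  32.  33.] [ 0.409 -0.298  0.02 ]
carafe 0.65 [444. 213.  34.  26.] [ 0.495 -0.49   0.1  ]
carafe 0.41 [227. 235.  42.  39.] [0.416 0.238 0.1  ]
mug 0.57 [412. 156.  28.  31.] [ 0.699 -0.399  0.04 ]
funnel 0.94 [196. 174.  28.  25.] [0.63  0.367 0.04 ]
lid 0.52 [335. 174.  20.  16.] [ 0.637 -0.126  0.02 ]
[0.165 0.525 0.239] [179.999   0.    162.594] 1.3 0.08805501341783968
```

```bash
python3 - <<'E'
import cv2,numpy as np
a=cv2.imread("pics/scene0.png")[165:305,190:490]; b=cv2.imread("pics/top0.png")[125:260,185:475]
a=cv2.resize(a,(640,299),interpolation=3); b=cv2.resize(b,(640,298),interpolation=3)
cv2.imwrite("pics/c0.png",np.vstack([a,b]))
E
```

```text
(no output)
```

View pics/c0.png

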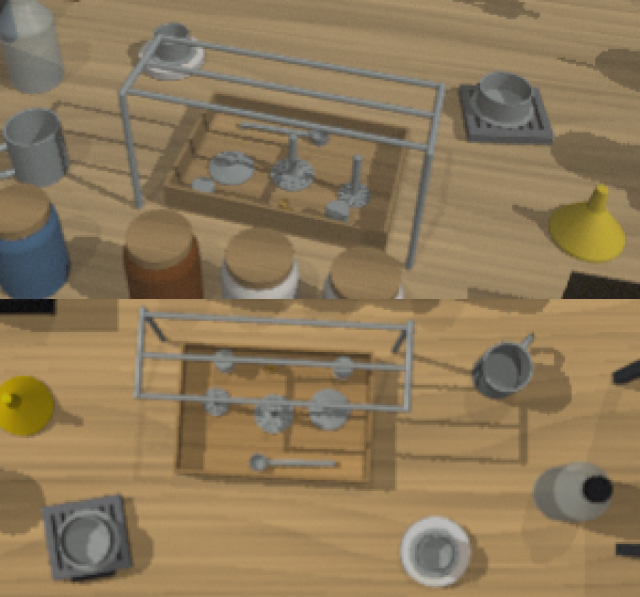

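```bash
cat >> h.py <<'E'
from scipy.spatial.transform import Rotation as Rn
def target(lean,yaw,flip=False):
    l=np.radians(lean); R=np.c_[[-np.cos(l),0,-np.sin(l)],[0,1,0],[np.sin(l),0,-np.cos(l)]]
    R=Rn.from_euler("z",yaw,degrees=True).as_matrix()@R
    return R@np.diag([-1,-1,1]) if flip else R
def turn(s,Rt): return (Rn.from_matrix(Rt)*Rn.from_euler("xyz",s["tcp_rot"],degrees=True).inv()).as_rotvec()
E
python3 - <<'E'
from h import *
np.set_printoptions(precision=3,suppress=True)
s=robot.observe()
for fl in (0,1): print(turn(s,target(35,0,fl)))
f=robot.grab_frame("top"); g=lambda p:[[185+x*290/640,125+(y-299)*135/298] for x,y in p]
print(atz(f,g([(138,396),(410,407)]),.21)); print(atz(f,g([(177,472),(367,482),(183,345),(371,352)]),.045))
print(atz(f,g([(270,416),(86,541),(215,403)]),[.01,.06,.01]))
f=robot.grab_frame("scene"); g=lambda p:[[190+x*300/640,165+y*140/299] for x,y in p]
print(atz(f,g([(294,137),(292,176),(504,87)]),[.083,.01,.06]))
E
```

```text
[-0.093 -0.606  0.294]
[ 0.857 -0.131 -2.717]
[[ 0.625  0.154  0.21 ]
 [ 0.612 -0.229  0.21 ]]
[[ 0.527  0.118  0.045]
 [ 0.513 -0.183  0.045]
 [ 0.731  0.111  0.045]
 [ 0.721 -0.189  0.045]]
[[ 0.621 -0.028  0.01 ]
 [ 0.417  0.257  0.06 ]
 [ 0.642  0.062  0.01 ]]
[[ 0.63  -0.028  0.083]
 [ 0.635 -0.029  0.01 ]
 [ 0.422  0.26   0.06 ]]
```

Request:
{"fn": "move_arm", "kwargs": {
  "steps": [
    [[0, 0, 0], [40, -60, 0], 1],
    [[0, 0, 0], [80, -120, 10], 1],
    [[0, 0, 0], [120, -180, 20], 1],
    [[0, 0, 0], [160, -240, 30], 1],
    [[0, 0, 0], [190, -300, 40], 1]
  ]
}}

```text
time_s: 2.02
tcp_pos: [0.3334, 0.2624, 0.2726]
tcp_rot: [180.0, 0.0, 162.6]
force: [0.6, 1.5, 0.1]
grip_width: 0.0881
finger_force: 0.0
```

Request:
{"fn": "move_arm", "kwargs": {
  "steps": [
    [[-0.02, -0.15, 0.07], [20, -55, 5], 1],
    [[-0.045, -0.3, 0.145], [40, -110, 10], 1],
    [[-0.07, -0.45, 0.22], [60, -165, 15], 1],
    [[-0.093, -0.606, 0.294], [80, -220, 20], 1],
    [[-0.093, -0.606, 0.294], [85, -255, 20], 1]
  ]
}}

```text
time_s: 2.65
tcp_pos: [0.4161, 0.0157, 0.292]
tcp_rot: [179.8, 34.7, 179.9]
force: [0.8, 1.1, 0.5]
grip_width: 0.0881
finger_force: 0.0
```

```bash
cat > w.py <<'E'
import sys
from h import *
np.set_printoptions(precision=3,suppress=True)
f=robot.grab_frame("wrist"); n=sys.argv[1]; s=robot.observe()
print("cam",ray(f,[[320,200]]),s["time_s"],s["tcp_pos"],s["tcp_rot"])
for q,z in [a.split(":") for a in sys.argv[2:]]:
    for r in robot.find_in("wrist",q)[:2]: print(q,round(r["confidence"],2),np.round(r["bbox"]),atz(f,[r["bbox"][:2]],float(z))[0])
save(f,n)
np.save("wf.npy",f,allow_pickle=True)
E
python3 w.py w1.png press_large:.04 press_small:.04 lid:.02 bin:.045
```

```text
cam (array([0.268, 0.016, 0.367]), array([[ 0.803,  0.01 , -0.596]])) 2.7 [0.417 0.009 0.292] [-179.789   34.77   179.883]
press_large 0.77 [291. 171.  37.  46.] [ 0.624 -0.028  0.04 ]
press_large 0.26 [239. 192.  18.  22.] [ 0.682 -0.132  0.04 ]
press_small 0.79 [340. 180.  26.  42.] [0.647 0.057 0.04 ]
lid 0.76 [240. 162.  38.  30.] [ 0.621 -0.12   0.02 ]
bin 0.6 [268. 200. 268. 191.] [ 0.701 -0.079  0.045]
```

View pics/w1.png

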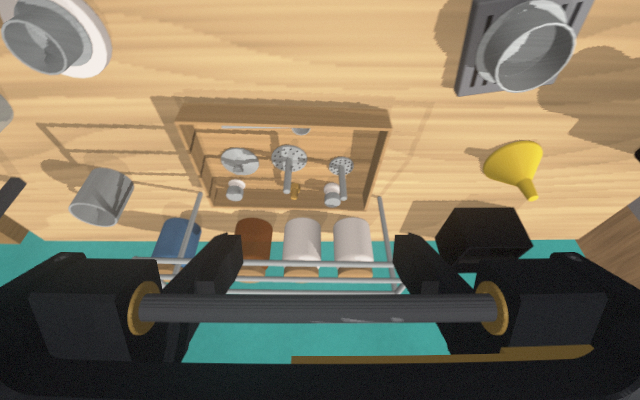

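```bash
python3 - <<'E'
from h import *
np.set_printoptions(precision=3,suppress=True)
f=np.load("wf.npy",allow_pickle=True).item()
print(atz(f,[(289,157),(288,192),(341,164),(344,197),(239,159)],[.01,.083,.01,.083,.012]))
print(proj(f,[[.62,0,.21],[.615,-.1,.21]]))
# filter rim edges & tray
g=f["image"][0:110,440:610]; h=f["image"][100:220,170:400]
cv2.imwrite("pics/w1c.png",np.vstack([cv2.resize(h[:,:,::-1],(690,360),interpolation=3)]))
E
```

```text
[[ 0.621 -0.034  0.01 ]
 [ 0.628 -0.032  0.083]
 [ 0.639  0.059  0.01 ]
 [ 0.642  0.06   0.083]
 [ 0.623 -0.123  0.012]]
[[305.598 262.892]
 [230.001 261.262]]
```

View pics/w1c.png

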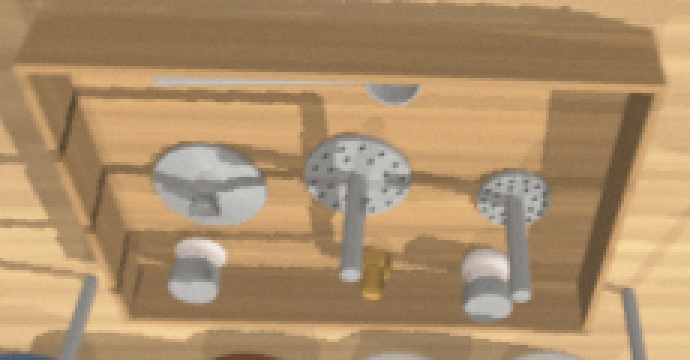

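Request:
{"fn": "move_arm", "kwargs": {
  "steps": [
    [[0, 0, 0], [0, 0, 0], 0.4],
    [[0, 0, 0], [0, 0, 0], 0.4]
  ]
}}

```text
time_s: 3.15
tcp_pos: [0.4163, 0.0182, 0.2916]
tcp_rot: [179.7, 34.4, 179.9]
force: [-0.5, 0.6, -0.3]
grip_width: 0.07
finger_force: 0.0
```

Request:
{"fn": "move_arm", "kwargs": {
  "steps": [
    [[0, 0, 0], [35, -25, -30], 0.4],
    [[0, 0, 0], [70, -40, -60], 0.4],
    [[0, 0, 0], [105, -49, -92], 0.4],
    [[0, 0, 0], [137, -49, -122], 0.4],
    [[0, 0, 0], [137, -49, -122], 0.4]
  ]
}}

```text
time_s: 3.78
tcp_pos: [0.554, -0.031, 0.167]
tcp_rot: [179.6, 34.2, 179.8]
force: [-0.0, 0.4, 0.4]
grip_width: 0.0615
finger_force: 0.0
```

```bash
python3 w.py w2.png press_large:.04 press_small:.04 lid:.02; python3 - <<'E'
from h import *
s=robot.observe(); print(s["tcp_pos"],s["tcp_rot"],turn(s,target(35,0)))
f=np.load("wf.npy",allow_pickle=True).item()
print(proj(f,[[.628,-.031,.01],[.628,-.031,.083]]))
E
```

```text
cam (array([ 0.406, -0.031,  0.243]), array([[ 0.798,  0.013, -0.603]])) 3.825 [ 0.553 -0.031  0.169] [179.633  34.314 179.826]
press_large 0.77 [315. 167.  54.  74.] [ 0.619 -0.033  0.04 ]
press_large 0.55 [620. 161.  40.  49.] [0.609 0.291 0.04 ]
press_small 0.97 [393. 185.  40.  70.] [0.648 0.055 0.04 ]
lid 0.73 [237. 155.  61.  50.] [ 0.619 -0.118  0.02 ]
lid 0.17 [ 41. 212.  83.  87.] [ 0.727 -0.425  0.02 ]
[ 0.55301702 -0.03163418  0.17069855] [179.74332468  34.5337     179.81774476] [-0.00369304 -0.00813259  0.00062636]
[[316.61528664 153.54358677]
 [316.88096448 205.85713725]]
```

View pics/w2.png

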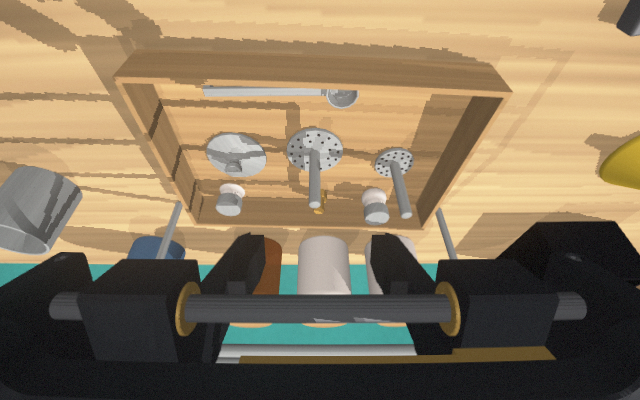

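Request:
{"fn": "move_arm", "kwargs": {
  "steps": [
    [[0, 0, 0], [24, -2, -35], 0.4],
    [[0, 0, 0], [48, -2, -70], 0.4],
    [[0, 0, 0], [68, -2, -100], 0.4],
    [[0, 0, 0], [84, -2, -123], 0.4],
    [[0, 0, 0], [84, -2, -123], 0.4]
  ]
}}

```text
time_s: 4.6
tcp_pos: [0.6373, -0.034, 0.0465]
tcp_rot: [179.7, 34.4, 179.8]
force: [-0.9, -0.4, 0.1]
grip_width: 0.0614
finger_force: 0.0
```

```bash
python3 w.py w3.png press_large:.04; python3 - <<'E'
from h import *
f=np.load("wf.npy",allow_pickle=True).item()
print(proj(f,[[.626,-.033,.01],[.626,-.033,.083]]))
E
```

```text
cam (array([ 0.489, -0.034,  0.122]), array([[ 0.8 ,  0.01, -0.6 ]])) 4.65 [ 0.637 -0.034  0.047] [179.706  34.482 179.764]
press_large 0.8 [320. 222. 102. 143.] [ 0.619 -0.033  0.04 ]
press_large 0.48 [453. 220.  72.  83.] [0.617 0.04  0.04 ]
[[318.77358698 187.46158201]
 [319.82545702 307.24610744]]
```

View pics/w3.png

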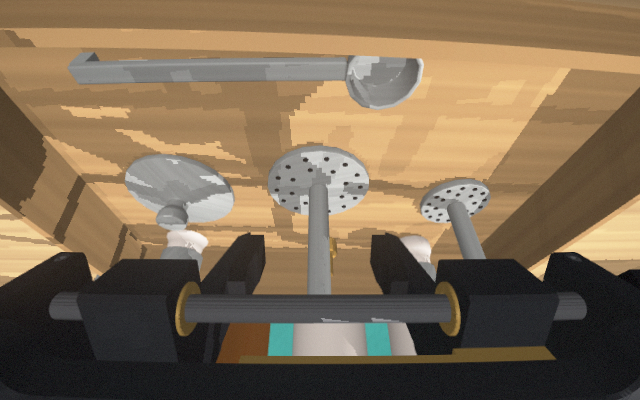

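Request:
{"fn": "move_arm", "kwargs": {
  "steps": [
    [[0, 0, 0], [-3, 0, 0], 0.0],
    [[0, 0, 0], [-3, 0, 0], -0.6],
    [[0, 0, 0], [-3, 0, 0], -1],
    [[0, 0, 0], [-3, 0, 0], -1],
    [[0, 0, 0], [-3, 0, 0], -1]
  ],
  "force": 35
}}

```text
time_s: 5.32
tcp_pos: [0.6344, -0.0342, 0.0465]
tcp_rot: [179.7, 34.4, 179.7]
force: [0.1, 0.7, 0.5]
grip_width: 0.014
finger_force: 0.0
```

Request:
{"fn": "move_arm", "kwargs": {
  "steps": [
    [[0, 0, 0], [0, 0, 0], -1],
    [[0, 0, 0], [0, 0, 0], -1],
    [[0, 0, 0], [0, 0, 0], -1]
  ]
}}

```text
time_s: 5.7
tcp_pos: [0.6343, -0.0342, 0.0465]
tcp_rot: [179.7, 34.4, 179.7]
force: [-1.0, -0.1, -1.3]
grip_width: 0.0108
finger_force: 35.0
```

Request:
{"fn": "move_arm", "kwargs": {
  "steps": [
    [[0, 0, 0], [-4, 0, 6], -1],
    [[0, 0, 0], [-14, 0, 20], -1],
    [[0, 0, 0], [-28, 0, 40], -1],
    [[0, 0, 0], [-46, 0, 65], -1],
    [[0, 0, 0], [-65, 0, 92], -1]
  ]
}}

```text
time_s: 6.32
tcp_pos: [0.5681, -0.0342, 0.14]
tcp_rot: [179.7, 34.5, 179.7]
force: [0.8, -1.2, -1.5]
grip_width: 0.0107
finger_force: 35.0
```

```bash
python3 w.py w4.png press_large:.1 ; python3 - <<'E'
from h import *
s=robot.observe();R=Rn.from_euler("xyz",s["tcp_rot"],degrees=True).as_matrix()
g=s["tcp_pos"]-.019*R[:,2]
f=np.load("wf.npy",allow_pickle=True).item()
d=g-[0,0,.058]
print(s["tcp_pos"],s["tcp_rot"],s["grip_width"],s["finger_force"],g,proj(f,[d+[0,0,.005],d+[.032,0,.005],d-[.032,0,-.005],d+[0,.032,.005],d+[0,-.032,.005],g+[0,0,.02]]))
E
```

```text
cam (array([ 0.42 , -0.034,  0.216]), array([[ 0.801,  0.009, -0.599]])) 6.375 [ 0.567 -0.034  0.143] [179.824  34.642 179.812]
press_large 0.62 [319. 224. 100. 140.] [ 0.605 -0.033  0.1  ]
[ 0.56841045 -0.03425639  0.14175062] [179.83124569  34.67916745 179.79583009] 0.01129855394331426 34.997881427407265 [ 0.55759973 -0.03427383  0.15737522] [[317.03080871 189.37277988]
 [317.17442714 217.39671341]
 [316.83975068 152.01959103]
 [367.90359767 189.18795273]
 [266.1561339  189.57037981]
 [317.38278997 309.66821562]]
```

View pics/w4.png

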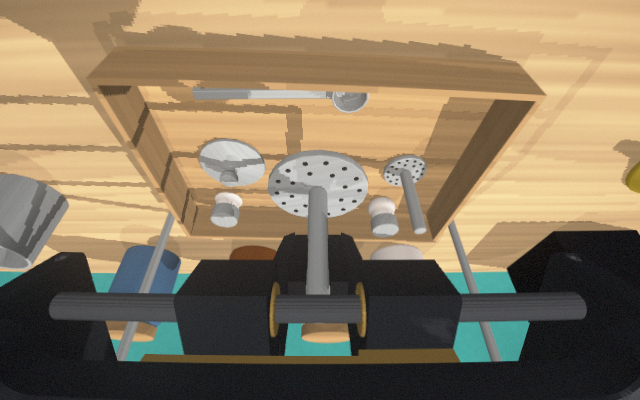

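Request:
{"fn": "move_arm", "kwargs": {
  "steps": [
    [[0, 0, 0.03], [-15, 15, 5], -1],
    [[0, 0, 0.09], [-32, 45, 12], -1],
    [[0, 0, 0.16], [-50, 80, 20], -1],
    [[0, 0, 0.23], [-65, 115, 20], -1],
    [[0, 0, 0.3], [-80, 150, 20], -1]
  ]
}}

```text
time_s: 7.05
tcp_pos: [0.4877, 0.1175, 0.1579]
tcp_rot: [179.7, 34.4, -162.9]
force: [0.5, -0.2, -0.0]
grip_width: 0.011
finger_force: 35.0
```

Request:
{"fn": "move_arm", "kwargs": {
  "steps": [
    [[0, 0, 0.08], [-15, 35, 0], -1],
    [[0, 0, 0.15], [-30, 70, 0], -1],
    [[0, 0, 0.21], [-42, 105, 0], -1],
    [[0, 0, 0.26], [-52, 135, 0], -1],
    [[0, 0, 0.26], [-57, 147, 0], -1]
  ]
}}

```text
time_s: 7.68
tcp_pos: [0.4306, 0.2643, 0.1577]
tcp_rot: [179.7, 34.3, -148.0]
force: [0.5, -0.6, -1.4]
grip_width: 0.011
finger_force: 35.0
```

```bash
cat > p.py <<'E'
import sys
from h import *
np.set_printoptions(precision=4,suppress=True)
f=robot.grab_frame("wrist"); s=robot.observe();R=Rn.from_euler("xyz",s["tcp_rot"],degrees=True).as_matrix()
g=s["tcp_pos"]-.019*R[:,2]; d=g-[0,0,.058]; F=np.array([float(v) for v in sys.argv[2:4]])
print(s["time_s"],s["tcp_pos"],s["tcp_rot"],s["grip_width"],s["finger_force"],"g",g,"F-g",1e3*(F-g[:2]))
img=f["image"][:,:,::-1].copy(); a=np.linspace(0,2*np.pi,25)[:-1]
c=lambda x,y,z,r:np.c_[x+r*np.cos(a),y+r*np.sin(a),0*a+z]
for P,col in [(c(*d[:2],d[2]+.005,.032),(0,0,255)),(c(*F,.06,.041),(0,255,0)),(c(*F,.06,.038),(255,255,0)),(c(*F,.02,.05),(255,0,255))]:
    for u in proj(f,P):
        if 0<u[0]<640 and 0<u[1]<400: cv2.circle(img,tuple(int(round(v)) for v in u),1,col,-1)
cv2.imwrite("pics/"+sys.argv[1],img)
for q in ("filter_large","press_large"):
    for r in robot.find_in("wrist",q)[:1]: print(q,r["confidence"],r["bbox"],atz(f,[r["bbox"][:2]],.05)[0])
E
python3 p.py w5.png .42 .258; python3 -c "
from h import *
f=robot.grab_frame('top')
for r in robot.find_in('top','filter_large')[:1]: print(r, atz(f,[r['bbox'][:2]],.05))"
```

```text
7.725 [0.4301 0.2647 0.1577] [ 179.6238   34.3286 -148.0229] 0.010737152211363234 34.99676249921322 g [0.4211 0.259  0.1734] F-g [-1.0755 -0.9631]
filter_large 0.59 [321.3, 95.6, 114.6, 122.7] [0.4028 0.2508 0.05  ]
press_large 0.82 [320.4, 223.4, 97.5, 139.0] [0.5502 0.3445 0.05  ]
{'bbox': [228.0, 228.1, 12.4, 18.8], 'confidence': 0.39} [[0.43990101 0.24534119 0.05      ]]
```

View pics/w5.png

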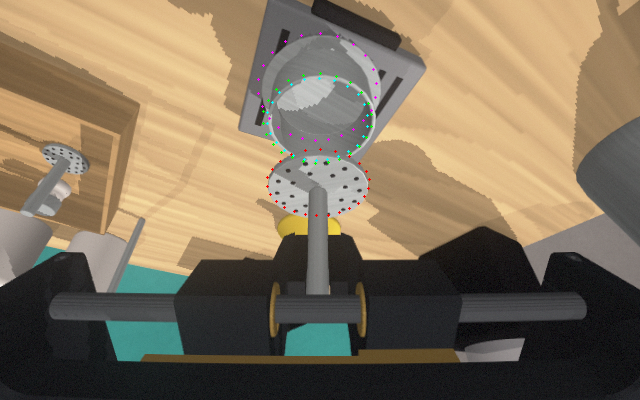

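```bash
python3 -c "
import cv2
i=cv2.imread('pics/w5.png')[20:230,240:400]; cv2.imwrite('pics/w5c.png',cv2.resize(i,None,fx=2.8,fy=2.8,interpolation=3))"
```

```text
(no output)
```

View pics/w5c.png

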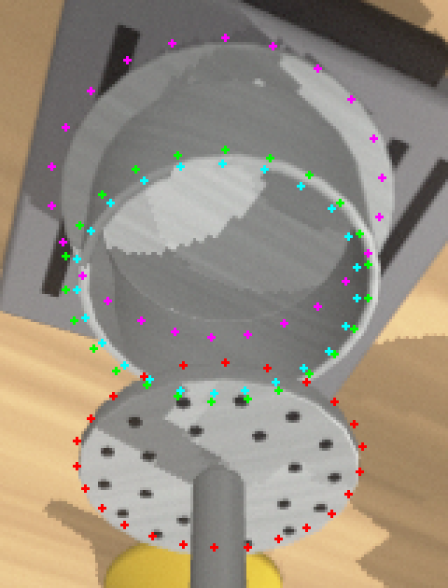

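Request:
{"fn": "move_arm", "kwargs": {
  "steps": [
    [[0, 0, 0], [-3, 2, -10], -1],
    [[0, 0, 0], [-3, 2, -25], -1],
    [[0, 0, 0], [-3, 2, -38], -1],
    [[0, 0, 0], [-3, 2, -45], -1],
    [[0, 0, 0], [-3, 2, -45], -1]
  ]
}}

```text
time_s: 8.55
tcp_pos: [0.429, 0.2643, 0.1125]
tcp_rot: [179.7, 34.3, -148.2]
force: [0.7, 0.1, -0.7]
grip_width: 0.011
finger_force: 35.0
```

```bash
python3 p.py w6.png .42 .262; python3 -c "
import cv2
i=cv2.imread('pics/w6.png')[20:290,220:420]; cv2.imwrite('pics/w6c.png',cv2.resize(i,None,fx=2.2,fy=2.2,interpolation=3))"
```

```text
8.6 [0.4293 0.2644 0.113 ] [ 179.6924   34.3879 -148.2186] 0.010724062582800214 34.9971866235137 g [0.4202 0.2587 0.1287] F-g [-0.1881  3.3016]
filter_large 0.61 [323.4, 129.8, 132.7, 118.5] [0.3966 0.2487 0.05  ]
press_large 0.61 [319.0, 223.1, 98.2, 140.9] [0.4889 0.3036 0.05  ]
```

View pics/w6c.png

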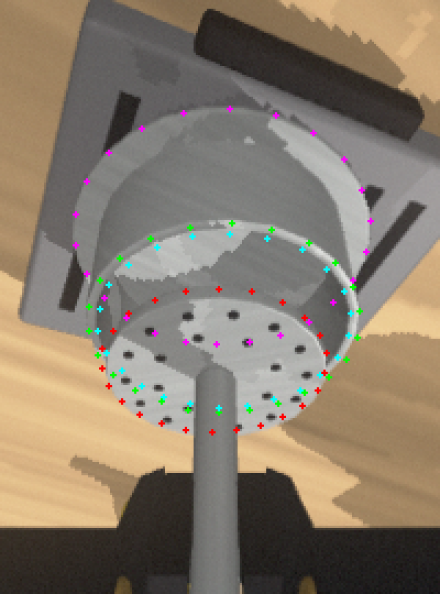

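Request:
{"fn": "move_arm", "kwargs": {
  "steps": [
    [[0, 0, 0], [-2, 2, -4], -1],
    [[0, 0, 0], [-2, 2, -12], -1],
    [[0, 0, 0], [-2, 2, -22], -1],
    [[0, 0, 0], [-2, 2, -32], -1],
    [[0, 0, 0], [-2, 2, -38], -1]
  ]
}}

```text
time_s: 9.32
tcp_pos: [0.4285, 0.269, 0.0794]
tcp_rot: [179.8, 34.0, -148.2]
force: [-0.0, 0.7, -0.5]
grip_width: 0.011
finger_force: 35.0
```

```bash
python3 p.py w7.png .42 .262; python3 -c "
import cv2
i=cv2.imread('pics/w7.png')[60:300,220:420]; cv2.imwrite('pics/w7c.png',cv2.resize(i,None,fx=2.4,fy=2.4,interpolation=3))
from h import *
print(robot.observe()['force'])"
```

```text
9.375 [0.4287 0.2691 0.0794] [ 179.8631   34.032  -148.0769] 0.010979692164487883 34.99724613502622 g [0.4197 0.2635 0.0952] F-g [ 0.3209 -1.4744]
filter_large 0.95 [315.6, 169.1, 149.5, 142.5] [0.3987 0.2494 0.05  ]
press_large 0.83 [318.9, 229.3, 100.5, 124.6] [0.4509 0.2843 0.05  ]
[ 0.700367    0.2061658  -0.38005795]
```

View pics/w7c.png

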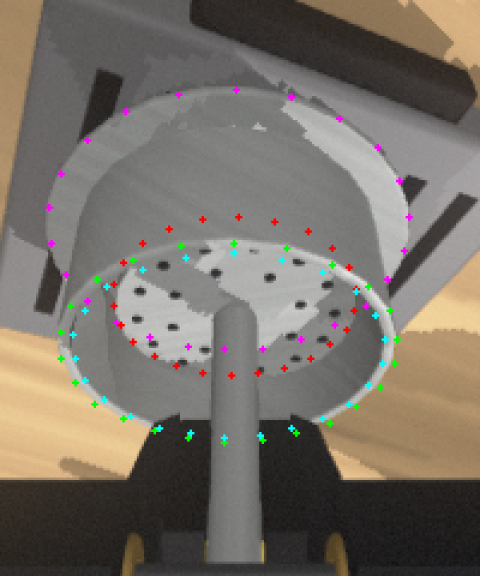

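Request:
{"fn": "move_arm", "kwargs": {
  "steps": [
    [[0, 0, 0], [0, 0, -2], -1],
    [[0, 0, 0], [0, 0, -5], -1],
    [[0, 0, 0], [0, 0, -7], -1],
    [[0, 0, 0], [0, 0, -7], -1],
    [[0, 0, 0], [0, 0, -7], -1]
  ]
}}

```text
time_s: 10.1
tcp_pos: [0.4295, 0.2705, 0.0758]
tcp_rot: [179.8, 33.8, -148.3]
force: [0.7, -0.6, -2.2]
grip_width: 0.0109
finger_force: 35.0
```

Request:
{"fn": "move_arm", "kwargs": {
  "steps": [
    [[0, 0, 0], [0, 0, -1], -1],
    [[0, 0, 0], [0, 0, -3], -1],
    [[0, 0, 0], [0, 0, -3], -1]
  ]
}}

```text
time_s: 10.48
tcp_pos: [0.43, 0.2712, 0.0742]
tcp_rot: [179.8, 33.7, -148.3]
force: [-0.5, -1.4, -0.1]
grip_width: 0.0107
finger_force: 35.0
```

```bash
for i in 1 2; do python3 p.py w8.png .42 .262; python3 -c "
from h import *
print(robot.observe()['force'],robot.observe()['ft_torque'])"; done
```

```text
10.525 [0.43   0.2712 0.0742] [ 179.8445   33.6861 -148.2749] 0.010738247025064424 34.99851230531931 g [0.4211 0.2657 0.09  ] F-g [-1.0793 -3.6505]
filter_large 0.67 [315.8, 171.4, 153.5, 145.8] [0.3971 0.2498 0.05  ]
press_large 0.73 [319.0, 232.4, 101.4, 121.8] [0.4483 0.2839 0.05  ]
[-0.13404849 -1.20621155 -1.44686984] [-0.26426668  0.38406625 -0.05987181]
10.675 [0.43   0.2712 0.0742] [ 179.8434   33.6899 -148.2782] 0.010806228774459296 34.99861182644963 g [0.4211 0.2656 0.09  ] F-g [-1.091  -3.6487]
filter_large 0.6 [314.8, 172.7, 154.0, 145.5] [0.3982 0.2499 0.05  ]
[-0.37878342 -0.84972578 -1.32488359] [-0.25795503  0.44830591 -0.10098638]
```

```bash
python3 -c "
from h import *
print(np.round(robot.observe()['qpos'],1))"
```

```text
[  13.8   23.7  118.3   60.6   11.5 -165.2]
```

Request:
{"fn": "move_arm", "kwargs": {
  "steps": [
    [[0, 0, -0.05], [-1, -3, 0], -1],
    [[0, 0, -0.1], [-1, -5, 0], -1],
    [[0, 0, -0.18], [-1, -6, 0], -1],
    [[0, 0, -0.25], [-1, -7, 0], -1],
    [[0, 0, -0.3], [-1, -7, 0], -1]
  ]
}}

```text
time_s: 11.4
tcp_pos: [0.4301, 0.2672, 0.0842]
tcp_rot: [179.7, 31.7, -161.0]
force: [0.1, -0.2, -1.2]
grip_width: 0.0107
finger_force: 35.0
```

```bash
python3 p.py w9.png .42 .262; python3 -c "
from h import *
s=robot.observe()
print(np.round(s['qpos'],1),s['force'],turn(s,target(34.4,15)))"
```

```text
11.45 [0.4299 0.2673 0.0841] [ 179.6617   31.7092 -161.3295] 0.011003305727632012 34.99739147722721 g [0.4205 0.264  0.1003] F-g [-0.4971 -1.9726]
filter_large 0.88 [317.8, 167.1, 143.5, 141.7] [0.3995 0.2569 0.05  ]
press_large 0.62 [319.0, 228.2, 98.3, 131.9] [0.4581 0.2782 0.05  ]
[ 18.   22.3 116.    4.8  10.1 -95.7] [-0.71990688 -0.10507746 -1.24364814] [ 0.01051045 -0.04580857 -0.07521582]
```

Request:
{"fn": "move_arm", "kwargs": {
  "steps": [
    [[0, 0, -0.06], [-1, -1, 0], -1],
    [[0, -0.01, -0.12], [-1, -2, 0], -1],
    [[0, -0.01, -0.19], [-1, -4, 0], -1],
    [[0, -0.02, -0.26], [-1, -5, 0], -1],
    [[0, -0.023, -0.33], [-1, -5, 0], -1]
  ]
}}

```text
time_s: 12.18
tcp_pos: [0.4288, 0.2618, 0.0838]
tcp_rot: [-179.9, 32.9, -179.8]
force: [0.3, 0.8, -0.9]
grip_width: 0.011
finger_force: 35.0
```

Request:
{"fn": "move_arm", "kwargs": {
  "steps": [
    [[0, 0, 0], [0, 0, 0], -1],
    [[0, 0, 0], [0, 0, 0], -1]
  ]
}}

```text
time_s: 12.42
tcp_pos: [0.4289, 0.262, 0.0839]
tcp_rot: [-180.0, 33.0, -179.6]
force: [-1.0, 0.7, -0.8]
grip_width: 0.011
finger_force: 35.0
```

```bash
python3 p.py w10.png .42 .262; python3 -c "
from h import *
s=robot.observe()
print(np.round(s['qpos'],1),s['force'],turn(s,target(33.5,0)))"
```

```text
12.475 [0.4289 0.2619 0.0839] [-179.9745   32.96   -179.6339] 0.011138108614628115 34.99784862622619 g [0.4186 0.2618 0.0998] F-g [1.4023 0.1762]
filter_large 0.65 [319.0, 166.0, 147.4, 140.6] [0.3954 0.2626 0.05  ]
press_large 0.86 [317.6, 230.3, 95.8, 128.6] [0.463  0.2623 0.05  ]
[ 24.3  23.5 114.2 -48.4  17.2 -22.5] [-1.10173401 -0.76642224 -1.01208181] [ 0.00022275 -0.0090381  -0.00528433]
```

Request:
{"fn": "move_arm", "kwargs": {
  "steps": [
    [[0, -0.01, 0], [0, 0, -3], -1],
    [[0, -0.01, 0], [0, 0, -7], -1],
    [[0, -0.015, 0], [0, 0, -11], -1],
    [[0, -0.015, 0], [0, 0, -14], -1],
    [[0, -0.015, 0], [0, 0, -14], -1]
  ]
}}

```text
time_s: 13.2
tcp_pos: [0.429, 0.262, 0.0698]
tcp_rot: [-180.0, 33.8, -179.7]
force: [0.4, -0.7, -1.1]
grip_width: 0.0112
finger_force: 35.0
```

```bash
python3 p.py w11.png .42 .262; python3 -c "
from h import *
s=robot.observe()
print(np.round(s['qpos'],1),s['force'],s['ft_torque'])"
```

```text
13.25 [0.4291 0.262  0.07  ] [-179.9792   33.8528 -179.7091] 0.010671623954981472 34.997663497924805 g [0.4185 0.262  0.0857] F-g [1.51   0.0416]
filter_large 0.96 [319.6, 181.6, 152.3, 140.0] [0.3928 0.2629 0.05  ]
press_large 0.76 [317.8, 240.1, 93.1, 109.6] [0.4545 0.2623 0.05  ]
[ 24.5  25.5 115.5 -60.6  15.2  -9.7] [ 0.46217865 -0.41806274 -0.76156375] [0.05683389 0.36863309 0.02730783]
```

Tracking well now; the last few mm to contact.

Request:
{"fn": "move_arm", "kwargs": {
  "steps": [
    [[0, 0, 0], [0, 0, -1], -1],
    [[0, 0, 0], [0, 0, -2], -1],
    [[0, 0, 0], [0, 0, -2], -1]
  ]
}}

```text
time_s: 13.72
tcp_pos: [0.429, 0.2621, 0.0679]
tcp_rot: [-180.0, 33.9, -179.7]
force: [-0.9, -1.0, -1.2]
grip_width: 0.0109
finger_force: 35.0
```

Request:
{"fn": "move_arm", "kwargs": {
  "steps": [
    [[0, 0, 0], [0, 0, -1], -1],
    [[0, 0, 0], [0, 0, -1], -1]
  ]
}}

```text
time_s: 13.98
tcp_pos: [0.429, 0.2621, 0.0669]
tcp_rot: [-180.0, 33.9, -179.7]
force: [0.9, -0.1, -1.6]
grip_width: 0.0111
finger_force: 35.0
```

Request:
{"fn": "move_arm", "kwargs": {
  "steps": [
    [[0, 0, 0], [0, 0, -1], -1],
    [[0, 0, 0], [0, 0, -1], -1]
  ]
}}

```text
time_s: 14.22
tcp_pos: [0.429, 0.2622, 0.0663]
tcp_rot: [-180.0, 33.9, -179.7]
force: [-2.7, 0.6, 5.2]
grip_width: 0.0114
finger_force: 35.0
```

Request:
{"fn": "move_arm", "kwargs": {
  "steps": [
    [[0, 0, 0], [0, 0, -1], -1],
    [[0, 0, 0], [0, 0, -1], -1]
  ]
}}

```text
time_s: 14.48
tcp_pos: [0.4289, 0.2622, 0.0661]
tcp_rot: [180.0, 34.0, -179.7]
force: [-8.7, -1.8, 17.2]
grip_width: 0.0107
finger_force: 35.0
```

Request:
{"fn": "move_arm", "kwargs": {
  "steps": [
    [[0, 0, 0], [0, 0, 1], -1],
    [[0, 0, 0], [0, 0, 1], -0.85],
    [[0, 0, 0], [0, 0, 1], -0.65],
    [[0, 0, 0], [0, 0, 1], -0.45],
    [[0, 0, 0], [0, 0, 1], -0.45]
  ],
  "force": 10
}}

```text
time_s: 15.1
tcp_pos: [0.4291, 0.2621, 0.0659]
tcp_rot: [-180.0, 33.9, -179.7]
force: [0.4, 0.3, 0.1]
grip_width: 0.0238
finger_force: 0.0
```

Request:
{"fn": "move_arm", "kwargs": {
  "steps": [
    [[0, 0, 0], [0, 0, 0], -0.45],
    [[0, 0, 0], [-6, 0, 9], -0.45],
    [[0, 0, 0], [-17, 0, 25], -0.45],
    [[0, 0, 0], [-34, 0, 50], -0.45],
    [[0, 0, 0], [-55, 0, 80], -0.45]
  ]
}}

```text
time_s: 15.72
tcp_pos: [0.3734, 0.262, 0.1464]
tcp_rot: [-180.0, 33.8, -179.7]
force: [0.5, -0.7, 1.0]
grip_width: 0.0243
finger_force: 0.0
```

Request:
{"fn": "move_arm", "kwargs": {
  "steps": [
    [[0, 0, 0], [-20, 0, 40], -0.4],
    [[0, 0, 0], [-30, 0, 70], -0.4],
    [[0, 0, 0], [-30, 0, 70], -0.4]
  ]
}}

```text
time_s: 16.1
tcp_pos: [0.3441, 0.2625, 0.2179]
tcp_rot: [179.8, 34.1, -179.8]
force: [-0.2, 0.4, 0.6]
grip_width: 0.0264
finger_force: 0.0
```

```bash
python3 p.py w12.png .42 .262; python3 -c "
from h import *
f=robot.grab_frame('wrist')
for r in robot.find_in('wrist','press_large')[:2]: print(r)
i=f['image'][:300,120:520,::-1]; cv2.imwrite('pics/fin.png',cv2.resize(i,None,fx=1.9,fy=1.9,interpolation=3))"
```

```text
16.15 [0.344  0.2621 0.2163] [ 179.9594   33.9513 -179.7337] 0.026786477708399984 0.0 g [0.3334 0.2621 0.232 ] F-g [86.6113 -0.0633]
filter_large 0.91 [316.7, 137.5, 84.2, 81.2] [0.4035 0.2623 0.05  ]
press_large 0.98 [317.3, 156.1, 53.6, 55.8] [0.4321 0.2631 0.05  ]
{'bbox': [319.0, 160.8, 51.7, 57.1], 'confidence': 0.98}
```

View pics/fin.png

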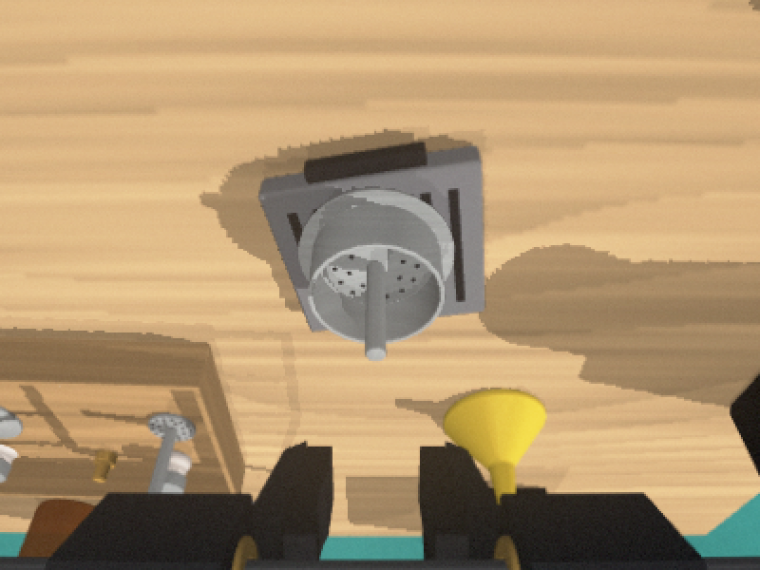

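The press stands upright and flat inside the large filter (the stem runs from about (376,265) to (376,352) in the crop). The filter is still on the tray, and the gripper is clear.

```bash
python3 -c "
from station import robot
print(robot.hand_in())"
```

```text
the job is handed in; nothing more can be done
None
```

I handed the job in at about 16 s: the large press is in the large filter on the drip tray, released, and the last wrist picture shows it upright with the gripper clear; the hand-in returned no verdict.

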